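# Tighten the second foot screw of the TV stand

## Task

The steel foot of the TV stand is being bolted to the bench: one of its two cap screws is tight already and the T-handle hex key still stands in it. Move the key to the other screw, feel it gently down into the recessed socket until it sits fully home before you turn anything, then turn the screw clockwise until it is pulled up snug, and no further. Leave the key standing upright in that screw, let go, and do not disturb the other things on the bench.

Things in the scene. Friction and masses are not known exactly. Their poses are not given: they have to be found in the camera images.
- key: T-handle hex key, 127 mm tall. Origin: centre of the tip, z up the shaft. Steel shaft 10 mm across flats, last 1 mm stepped down to 7.6 mm. Black bar on top: 90 mm along the key's x, 18 mm thick along y (pinch here), from 105 to 127 mm above the tip. Flats face the key's x and every 60 degrees. 0.11 to 0.18 kg. Starts tip-down in the tight screw.
- tight_floor (a point): centre of the hex socket's floor in the tight screw (the one that holds the key at the start), 18 mm above the bench; z up. Its screw and boss are like the loose one's and do not turn.
- loose_floor (a point): centre of the hex socket's floor in the loose screw, 18 mm above the bench; z up. Hex socket 10.5 mm across flats, 11 mm deep, its mouth countersunk by 1.3 mm, in an 18 mm cap head (top 29 mm above the bench) inside a 26 mm counterbore (rim 35 mm above the bench). Its flats may face any way (not measured); the key drops in only within about 6 degrees of them.
- screw (a joint): turn of the loose screw, rad: 0 where its head is home, negative while loose (-1.0 to -0.5 at the start), growing as it turns clockwise seen from above. Turns at about 0.08 N m; once home it stops and the torque climbs by about 0.15 N m for each further 0.05 rad of the hand. Snug is 0.2 to 0.4 N m; past 0.5 N m the socket's corners are overstrained.
- boss_loose: round bolting boss, 40 mm wide and 35 mm tall, fixed on the foot, with the loose screw in its counterbore; origin on the screw's axis at bench height, z up. Its x and y say nothing of the flats.
- foot: cast steel foot of the TV stand, fixed on the bench; origin at the centre of its underside, z up. Plate 10 mm thick, 290 mm long along its y, 120 mm wide along x; an open post socket 62 mm wide and 60 mm tall at its centre; two round bolting bosses 40 mm wide at y = +85 and -85 mm, one with the tight screw and one with the loose screw.
- speaker: black plastic speaker with a press button on top, 100 x 130 x 113 mm, origin under its centre; leave alone.
- jar: glass candy jar with a hinged lid, 92 mm wide, 120 mm tall, origin under its centre; leave alone.
- elephant: white ceramic elephant figurine, about 115 x 60 x 85 mm, origin under its centre; leave alone.
- bowl: steel key bowl, 130 mm wide, 45 mm tall, origin under its centre; leave alone.

How it is judged:
By the outcome, as a careful person would: the job done as asked, in the order asked, and still so for the second after the job is handed in, with the robot touching nothing.
It also fails if it takes over 72 s, if anything falls off the work surface, if the arm or the gripper's body presses on something with over 40 N, if the wrist force passes 120 N, or if a joint passes its speed limit or range.

## Robot

A 6-joint arm with a two-finger parallel gripper is mounted at the origin on the work surface. World frame = base frame: x ahead of the robot, y to its left, z up, the work surface at z = 0. Lengths are in m, angles in rad, forces in N, time in s.
With the tool pointing down it reaches from about 0.275 to 0.775 m from the base axis. Payload 14.6 kg.
Tool frame: the origin (TCP) lies at the very end of the fingers, on their centre line; the grasp point (between the pads) lies behind it (ctrl.pinch_z is the z of the grasp point in the tool frame, in m); z points along the fingers, y is the line along which they close (so a half turn about z gives the same grasp; the last joint's range is limited). The gripper opens to 85 mm and grips with 20 to 120 N. Pads are 22 mm wide; open, the fingers measure 114 mm over their backs; the gripper's body (76 mm by 85 mm) begins 54 mm behind the grasp point. The pads swing forward as they close: fully open they stand 13 mm farther back than shut.
Start: joints at [-1.344, 0.263, -0.048, 1.259, 0, 1.415], TCP at [0.196, -0.487, 0.231] pointing down, gripper open.
Joint ranges: [-2.65, 2.65], [-0.89, 1.7], [-1.18, 1.37], [-2.13, 2.11], [-1.35, 1.29], [-3.14, 3.14]. Speed limits (rad/s): [1.89, 1.89, 2.57, 2.79, 3.14, 3.14].

## Interface

Orientations are given as a rotation vector (axis times angle).
In Python, from rig import ctrl gives the robot as it stands.
- The arm moves only by the shell command python3 -m jog 'ROWS' [FORCE]. ROWS is text: rows parted by semicolons, each of 5 numbers parted by spaces: the closure, from -1 (fully open) to 1 (shut), so that 0 is half open, then the shift along the tool's x, y, z in cm, then the turn about the tool's z in degrees. In form: gripper x y z yaw; .... A call has 1 to 12 rows; each row is the pose to reach, as a shift and turn from the pose commanded when the call began, along the tool's axes at that moment; what a row does not reach only later rows make up. A row lasts 1/10 s, in which the tool goes at most 50 mm and 8.59 degrees, less where a joint would pass 70% of its speed; a pose out of reach is approached as far as the arm can. A call with a gripper value outside its range is refused whole. The fingers move at their own pace and stop on an object; FORCE is the grip in N (left out, the last holds). Time passes only in rows, so rows that repeat a pose let the fingers close. It gives the time, the measured TCP pose, the force, the opening and the grip force at its end, in the units of the state.
- ctrl.sense(): the state, without advancing time (a new reading comes with each control period).
- ctrl.get_image(name): name is "side" or "top" or "wrist"; returns (picture, depth): 420x560x3 uint8, red, green, blue; 420x560 float32, m along the optical axis (not along the pixel's ray), 0 where there is no reading.
- ctrl.camera_info(name): a dict with "intrinsics" (3x3 intrinsics, pixels), "k1" (the pictures are not rectified: a ray, as slopes to the right and down, at radius r is drawn at 1 + k1 r^2 times it, then the intrinsics apply), "T" (4x4, takes a point from camera to world coordinates). Camera axes: x right, y down, z forward; pixel columns grow to the right and rows downward; lengths in m; the calibration is good to about 2 mm. A picture is of the moment at which its call begins: read the wrist's pose just before it. camera_info takes no time and is no camera call; for the wrist camera it gives the pose at the moment of the call.
- ctrl.sign_off(): hands the job in; it is judged then, once.
The state is a dict: "time_s": time; "joint_pos": joint angles; "dq": joint speeds; "effort": joint torques, N m; "tool_pos": TCP position; "eef_rot": TCP orientation; "contact_force": force on the tool from outside, world axes, zero at the start; "ft_torque": the same for the moment, N m; "opening": finger opening in m; "grasp_force": force on a finger pad.
Only numpy, scipy, OpenCV 4.12 (cv2) and the standard library are available. Lean on these libraries where they do the work, as an engineer would, in place of code of your own. Each camera call takes 0.05 s, during which the arm holds its last target. There are 200 camera calls.

## Working session

There is one attempt and no reset: what is moved stays moved. The work goes in short steps, Python scripts to look and compute and a shell command to move; the robot and the scene stay as the last step left them, time stands still between calls to the robot, and variables do not carry over. Pictures are saved under pics/ and viewed, at most 10 in all, crops included, and the job is handed in when it is done.

```bash
ls; mkdir -p pics; cat > h.py <<'E'
import numpy as np, cv2
from rig import ctrl
from scipy.spatial.transform import Rotation as R
def grab(n):
    info=ctrl.camera_info(n); im,d=ctrl.get_image(n); return im,d,info
def rays(info,uv):
    K=np.array(info["intrinsics"],float);T=np.array(info["T"])
    p=(np.atleast_2d(uv).astype(float)-K[:2,2])/[K[0,0],K[1,1]]
    q=p.copy()
    for _ in range(20): q=p/(1+info["k1"]*(q**2).sum(1,keepdims=True))
    return T[:3,3],np.c_[q,np.ones(len(q))]@T[:3,:3].T,q
def onplane(info,uv,z):
    o,d,_=rays(info,uv); return o+d*((z-o[2])/d[:,2:3])
def cloud(info,dep):
    v,u=np.mgrid[:dep.shape[0],:dep.shape[1]]
    o,d,_=rays(info,np.c_[u.ravel(),v.ravel()]); 
    return (o+d*dep.reshape(-1,1)).reshape(*dep.shape,3)
def proj(info,P):
    T=np.array(info["T"]);c=(np.atleast_2d(P)-T[:3,3])@T[:3,:3];s=c[:,:2]/c[:,2:]
    s=s*(1+info["k1"]*(s**2).sum(1,keepdims=True));K=np.array(info["intrinsics"]);return s*[K[0,0],K[1,1]]+K[:2,2]
E
python3 - <<'E'
from h import *
print(ctrl.pinch_z, ctrl.sense())
for n in("top","side"):
    im,d,i=grab(n); print(n,i); cv2.imwrite(f"pics/{n}0.png",im[...,::-1]); np.savez(f"{n}0.npz",im=im,d=d)
E
```

```text
pics
-0.0187 {'time_s': 0.0, 'joint_pos': array([-1.34432220e+00,  2.63508226e-01, -4.89480834e-02,  1.25939765e+00,
       -7.95778889e-06,  1.41550241e+00]), 'dq': array([ 0.00063905,  0.00024176, -0.00052019, -0.00147614,  0.00011389,
        0.00083038]), 'effort': array([-2.53717459e-03, -6.37597775e+01,  3.84568763e+01,  1.36950318e-02,
       -9.55514588e-05,  5.10784912e-05]), 'tool_pos': array([ 0.19552709, -0.48692845,  0.23082863]), 'eef_rot': array([-3.08349409e+00, -5.95844270e-01,  7.15822799e-05]), 'contact_force': array([-1.91737937, -0.49541662,  0.27240697]), 'ft_torque': array([-0.00631744, -0.00658508, -0.0391633 ]), 'grasp_force': 0.0, 'opening': 0.08548539274426938}
top {'intrinsics': array([[477.99229845,   0.        , 281.55932989],
       [  0.        , 477.99229845, 215.65474475],
       [  0.        ,   0.        ,   1.        ]]), 'k1': -0.05628251954887591, 'T': array([[ 0.00980391, -0.98255435,  0.18571706,  0.40309278],
       [-0.99983159, -0.01251358, -0.01342369,  0.00490195],
       [ 0.01551349, -0.18555418, -0.98251157,  1.33540339],
       [ 0.        ,  0.        ,  0.        ,  1.        ]])}
side {'intrinsics': array([[540.74315897,   0.        , 277.01876302],
       [  0.        , 540.74315897, 212.15127041],
       [  0.        ,   0.        ,   1.        ]]), 'k1': -0.21851283070912314, 'T': array([[-0.96084158, -0.1882752 ,  0.20331233,  0.34469774],
       [-0.27670725,  0.61295998, -0.74007645,  1.03942771],
       [ 0.01471572, -0.76735423, -0.64105455,  0.96738805],
       [ 0.        ,  0.        ,  0.        ,  1.        ]])}
```

View pics/top0.png

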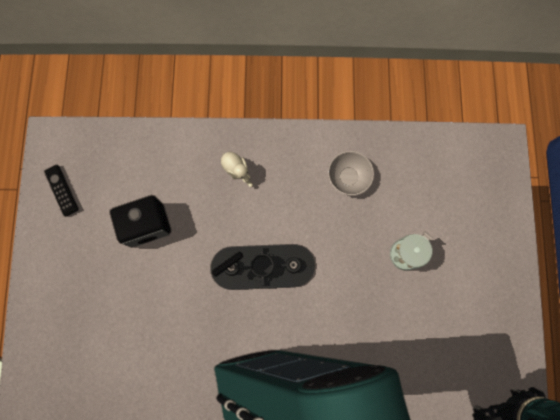

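View pics/side0.png

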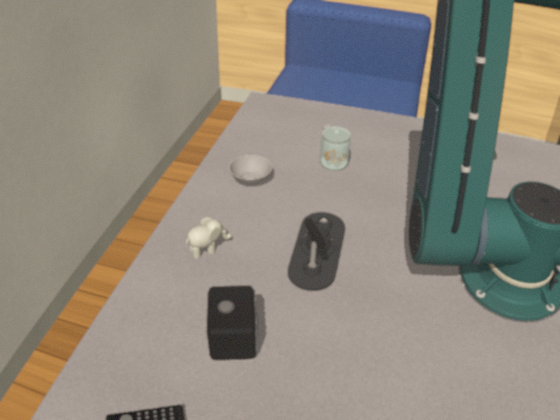

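The top view shows the foot at (263,266), with the key's bar near (228,264) over the left boss and the loose screw at (294,265). The speaker, elephant, bowl and jar all stand clear of it. Next I'll measure these.

```bash
python3 - <<'E'
from h import *
for n in("top","side"):
    z=np.load(f"{n}0.npz"); im,d=z["im"],z["d"]; i=ctrl.camera_info(n); C=cloud(i,d)
    box=(C[...,0]>.2)&(C[...,0]<.45)&(C[...,1]>-.2)&(C[...,1]<.25)&(d>0)
    m=box&(C[...,2]>.11)&(C[...,2]<.155)
    P=C[m]; print(n,"bar",m.sum(),np.median(P[:,2]),P.mean(0))
    c=P[:,:2]-P[:,:2].mean(0); u,s,vt=np.linalg.svd(c,full_matrices=False); a=c@vt.T
    print(" ang",np.degrees(np.arctan2(vt[0,1],vt[0,0])),np.ptp(a,axis=0), "mid",P[:,:2].mean(0)+(a.max(0)+a.min(0))/2@vt)
    mm=(box&(im.max(2)<75)&(C[...,2]<.02)&(C[...,2]>.004)).astype(np.uint8)
    cs,_=cv2.findContours(mm,cv2.RETR_EXTERNAL,cv2.CHAIN_APPROX_NONE); k=max(cs,key=cv2.contourArea)
    q=onplane(i,k[:,0],.01)[:,:2].astype(np.float32); r=cv2.minAreaRect(q); print(" foot",r, np.median(C[mm>0][:,2]))
    # boss tops
    m=box&(C[...,2]>.03)&(C[...,2]<.04); 
    nn,l,st,ce=cv2.connectedComponentsWithStats(m.astype(np.uint8))
    for j in range(1,nn):
        if st[j,4]>15: print(" z35",st[j,4],ce[j],onplane(i,ce[j],.035)[0])
    # screw shiny
im=np.load("top0.npz")["im"]
cv2.imwrite("pics/topc.png",cv2.resize(im[235:300,200:325,::-1],None,fx=6,fy=6,interpolation=cv2.INTER_CUBIC))
s=ctrl.sense(); print(R.from_rotvec(s["eef_rot"]).as_matrix().round(3)); print(ctrl.camera_info("wrist"))
E
```

```text
top bar 56 0.14373848840248749 [0.28653371 0.06507444 0.14095016]
 ang 102.47528914966577 [0.14752754 0.00812909] mid [0.28339241 0.07121742]
 foot ((0.2656477689743042, -0.16355000436306), (0.0, 0.0), 0.0) 0.009176821258073509
side bar 511 0.13756320555794932 [0.25421392 0.1129505  0.13573721]
 ang 125.34808542676632 [0.17001278 0.06619193] mid [0.26728845 0.07968426]Traceback (most recent call last):
  File "<stdin>", line 10, in <module>
ValueError: max() iterable argument is empty
```

```bash
python3 - <<'E'
from h import *
im=np.load("top0.npz")["im"];i=ctrl.camera_info("top")
g=im.max(2); m=np.zeros_like(g); m[235:300,195:330]=(g[235:300,195:330]<75)
m=cv2.morphologyEx(m,cv2.MORPH_OPEN,np.ones((3,3)))
cs,_=cv2.findContours(m,cv2.RETR_EXTERNAL,cv2.CHAIN_APPROX_NONE); k=max(cs,key=cv2.contourArea)
q=onplane(i,k[:,0],.01)[:,:2].astype(np.float32); print("foot",cv2.minAreaRect(q))
print("boss",onplane(i,[294,265.5],.029))
cv2.imwrite("pics/topc.png",cv2.resize(cv2.convertScaleAbs(im[235:300,200:325,::-1],alpha=1.8),None,fx=6,fy=6,interpolation=cv2.INTER_CUBIC))
s=ctrl.sense(); print(R.from_rotvec(s["eef_rot"]).as_matrix().round(3)); print(ctrl.camera_info("wrist"))
E
```

```text
foot ((0.5102658867835999, 0.03758633881807327), (0.11652988195419312, 0.2861954867839813), 2.903014898300171)
boss [[ 0.51194487 -0.04828059  0.029     ]]
[[ 0.928  0.373 -0.   ]
 [ 0.373 -0.928  0.001]
 [ 0.    -0.001 -1.   ]]
{'intrinsics': array([[357.3759218 ,   0.        , 271.41671842],
       [  0.        , 357.3759218 , 212.77835436],
       [  0.        ,   0.        ,   1.        ]]), 'k1': -0.0702142476660776, 'T': array([[ 0.37232222, -0.88599192, -0.27639552,  0.26636   ],
       [-0.92810257, -0.35585748, -0.10950377, -0.45888474],
       [-0.00133796,  0.29729408, -0.95478502,  0.37250325],
       [ 0.        ,  0.        ,  0.        ,  1.        ]])}
```

View pics/topc.png

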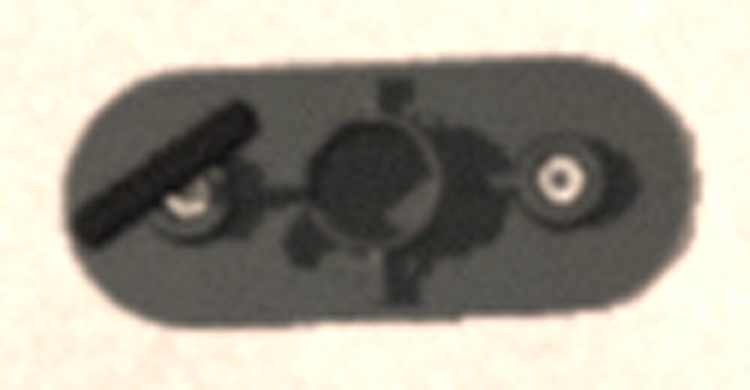

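Top crop: the bar runs from crop (95,235) to (245,112), and the loose screw is at crop (560,180). That puts the screw near (0.512,-0.048), which agrees with the foot pose. I'll bring the wrist camera over the loose screw, already turned to the bar's yaw.

```bash
python3 - <<'E'
from h import *
i=ctrl.camera_info("top")
a=onplane(i,[[200+95/6,235+235/6],[200+245/6,235+112/6],[200+170/6,235+173/6]],.145);print(a,np.linalg.norm(a[0]-a[1]),np.degrees(np.arctan2(*(a[0]-a[1])[1::-1])))
E
P="-1 50 -22 0 -103"; python3 -m jog '-1 50 -22 0 -10; -1 50 -22 0 -20; -1 50 -22 0 -30;-1 50 -22 0 -40;-1 50 -22 0 -50;-1 50 -22 0 -60;-1 50 -22 0 -70;-1 50 -22 0 -80;-1 50 -22 0 -90;-1 50 -22 0 -100;-1 50 -22 0 -110;-1 50 -22 0 -118'
```

```text
[[0.47855227 0.14999277 0.145     ]
 [0.53026814 0.08934051 0.145     ]
 [0.50452661 0.11977993 0.145     ]] 0.07970713320968825 130.45296388352452
time_s: 1.3
tool_pos: [0.5802, -0.093, 0.2302]
eef_rot: [-1.435, -2.794, -0.001]
contact_force: [-1.3, -0.5, -0.5]
opening: 0.0853
grasp_force: 0.0
```

```bash
python3 -m jog '-1 0 -3 5 0;-1 0 -3 10 0;-1 0 -3 13 0;-1 0 -3 13 0;-1 0 -3 13 0;-1 0 -3 13 0'
python3 - <<'E'
from h import *
im,d,i=grab("wrist"); np.savez("w1.npz",im=im,d=d,T=i["T"])
p=proj(i,[.512,-.048,.029])[0]; print(p,i["T"])
x,y=p.astype(int); c=im[max(0,y-50):y+50,max(0,x-65):x+65,::-1]
print(max(0,x-65),max(0,y-50))
cv2.imwrite("pics/w1.png",cv2.resize(c,None,fx=6,fy=6,interpolation=cv2.INTER_CUBIC))
E
```

```text
time_s: 1.9
tool_pos: [0.5543, -0.1143, 0.1034]
eef_rot: [1.449, 2.784, 0.001]
contact_force: [0.7, -0.8, 0.6]
opening: 0.0854
grasp_force: 0.0
[276.68230239  96.88518472] [[ 0.81916034  0.54716595  0.17200513  0.51089564]
 [ 0.57356361 -0.78201024 -0.24389499 -0.0521312 ]
 [ 0.00105874  0.29844499 -0.95442625  0.2448101 ]
 [ 0.          0.          0.          1.        ]]
211 46
```

View pics/w1.png

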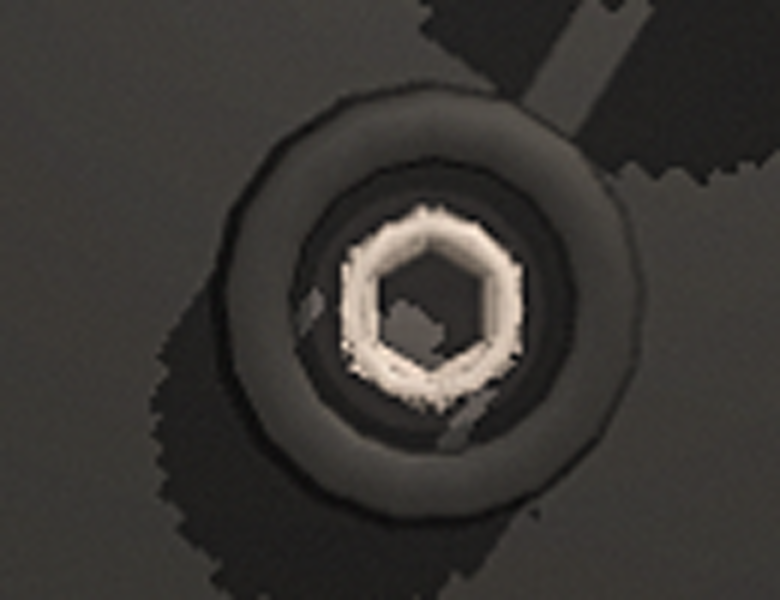

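The wrist crop shows the hex socket clearly. Its corners are at crop (430,235) and (432,378), its left and right flats at x=378 and x=488, and the boss circle is centred at (432,302). I'll compute the flats' angle and the centre, then lay out the view of the tight boss.

```bash
python3 - <<'E'
from h import *
z=np.load("w1.npz"); im=z["im"]; i=ctrl.camera_info("wrist"); i["T"]=z["T"]
f=lambda p:np.array([211,46])+np.array(p)/6-5/12
for nm,c,zz in(("boss",[432,302],.035),("cbore",[433,305],.035),("hex",[433,307],.028)):
    print(nm,onplane(i,[f(c)],zz)[0])
x0,y0=(f([433,307])).round().astype(int)
big=cv2.resize(cv2.cvtColor(im,cv2.COLOR_RGB2GRAY)[y0-12:y0+13,x0-12:x0+13],None,fx=8,fy=8,interpolation=cv2.INTER_CUBIC)
for th in(90,110,130,150):
    m=(big<th).astype(np.uint8); n,l,st,ce=cv2.connectedComponentsWithStats(m,connectivity=4)
    k=l[100,100]; 
    mm=(l==k).astype(np.uint8)
    cs,_=cv2.findContours(mm,cv2.RETR_EXTERNAL,cv2.CHAIN_APPROX_NONE); c=cv2.convexHull(max(cs,key=cv2.contourArea))[:,0]
    uv=(c+.5)/8-.5+[x0-12,y0-12]; P=onplane(i,uv,.028)[:,:2]
    t=np.radians(np.arange(0,60,1)); best=[]
    for a in t:
        w=[np.ptp(P@[np.cos(a+k*np.pi/3),np.sin(a+k*np.pi/3)]) for k in range(3)]; best.append(np.mean(w))
    j=int(np.argmin(best)); print(th,st[k,4],"flat ang",j,"af",best[j]*1e3,"ctr",cv2.minEnclosingCircle((P*1e3).astype(np.float32)))
s=ctrl.sense();print(s["tool_pos"],s["eef_rot"],s["joint_pos"])
E
```

```text
boss [ 0.51438116 -0.04578048  0.035     ]
cbore [ 0.51461512 -0.04594752  0.035     ]
hex [ 0.51484763 -0.04589346  0.028     ]
90 16725 flat ang 37 af 10.564161908783282 ctr ((514.6629638671875, -45.94020080566406), 5.962322235107422)
110 19337 flat ang 35 af 10.985395620307463 ctr ((514.7106323242188, -45.78263854980469), 6.144244194030762)
130 20809 flat ang 35 af 11.670803738673403 ctr ((514.85546875, -45.623165130615234), 6.603032112121582)
150 23400 flat ang 35 af 12.419720305704123 ctr ((514.7625122070312, -45.736717224121094), 6.837836742401123)
[ 0.55436139 -0.11435291  0.103374  ] [1.44884289e+00 2.78399833e+00 6.63325532e-04] [-3.47377770e-01  3.97977218e-01 -2.03756140e-01  9.65880089e-01
  2.32496010e-06  6.12318790e-01]
```

```bash
python3 -m jog '-1 0 0 -5 0;-1 0 0 -8 0;-1 14.4 9 -8 0;-1 14.4 9 -8 0;-1 14.4 9 -8 0;-1 14.4 9 -8 0;-1 14.4 9 -8 0;-1 14.4 9 -8 0;-1 14.4 9 -8 0'
python3 - <<'E'
from h import *
im,d,i=grab("wrist"); np.savez("w2.npz",im=im,d=d,T=i["T"])
p=proj(i,[.506,.124,.145])[0]; print(p,ctrl.sense()["tool_pos"])
x,y=p.astype(int); x0,y0=max(0,x-130),max(0,y-100);print(x0,y0)
cv2.imwrite("pics/w2.png",cv2.resize(cv2.convertScaleAbs(im[y0:y0+200,x0:x0+260,::-1],alpha=2),None,fx=3,fy=3,interpolation=cv2.INTER_CUBIC))
E
```

```text
time_s: 2.85
tool_pos: [0.5446, 0.0548, 0.1819]
eef_rot: [1.451, 2.785, 0.0]
contact_force: [1.1, 0.3, 0.0]
opening: 0.0855
grasp_force: 0.0
[287.6767244   95.39299936] [0.54453468 0.05460666 0.18173965]
157 0
```

View pics/w2.png

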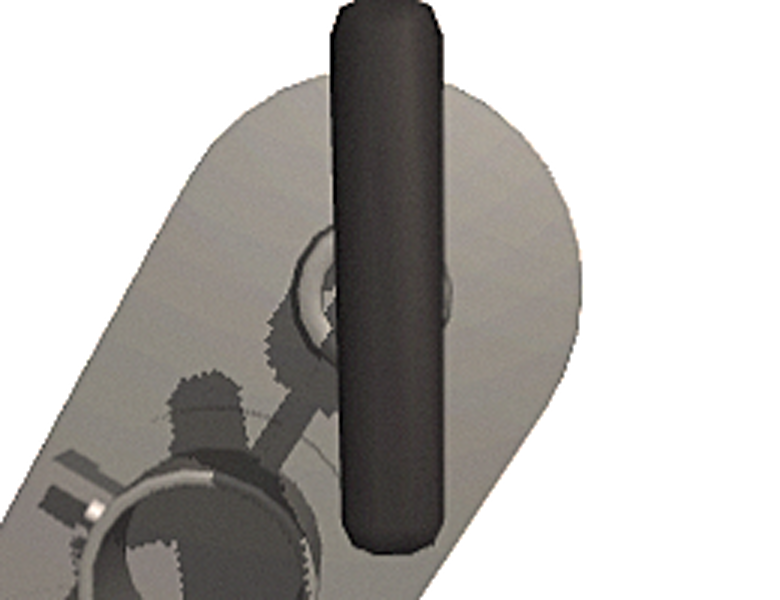

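The bar spans crop x=330–343 to x=443 and y=0 to y=552. The boss circle behind it runs from about x=297 to x=452.

```bash
python3 - <<'E'
from h import *
z=np.load("w2.npz"); i=ctrl.camera_info("wrist"); i["T"]=z["T"]
f=lambda p:np.array([157,0])+np.array(p)/3-1/3
L=onplane(i,[f(p) for p in([331,60],[342,500])],.136)[:,:2];Rr=onplane(i,[f(p) for p in([443,60],[443,500])],.136)[:,:2]
an=lambda v:np.degrees(np.arctan2(v[1],v[0]))
print("edge ang",an(L[0]-L[1]),an(Rr[0]-Rr[1]),"thick",np.linalg.norm(L-Rr,axis=1)*1e3)
e=onplane(i,[f([388,0]),f([392,552])],.136)[:,:2]; print("ends",e,np.linalg.norm(e[0]-e[1]),"mid",e.mean(0),an(e[0]-e[1]))
b=onplane(i,[f([297,293]),f([452,293])],.035); print("boss",b,b.mean(0),np.linalg.norm(b[0]-b[1]))
E
```

```text
edge ang 126.32772463197496 126.25626485107279 thick [17.89902361 17.81103321]
ends [[0.47995525 0.15977721]
 [0.53252494 0.08737343]] 0.08947558318497487 mid [0.5062401  0.12357532] 125.98200231050583
boss [[0.48934835 0.11302809 0.035     ]
 [0.52209448 0.1359713  0.035     ]] [0.50572142 0.1244997  0.035     ] 0.03998374267788054
```

```bash
python3 -m jog '-1 4 0.8 0 -1;-1 7.9 0.8 0 -1;-1 7.9 0.8 0 -1;-1 7.9 0.8 3 -1;-1 7.9 0.8 6 -1;-1 7.9 0.8 6.7 -1;-1 7.9 0.8 6.7 -1;-1 7.9 0.8 6.7 -1' && python3 - <<'E'
from h import *
s=ctrl.sense();r=s["eef_rot"];print(s["tool_pos"],2*np.degrees(np.arctan2(r[1],r[0])),s["contact_force"],s["ft_torque"])
E
```

```text
time_s: 3.7
tool_pos: [0.5062, 0.1245, 0.1154]
eef_rot: [1.427, 2.798, 0.001]
contact_force: [-0.6, -0.6, 0.2]
opening: 0.0854
grasp_force: 0.0
[0.50619265 0.12446478 0.1153944 ] 125.9627266189526 [-0.61930123 -0.57772428  0.21371828] [-0.03036798 -0.03218604  0.02583755]
```

```bash
python3 -m jog '0.7 0 0 0 0;0.7 0 0 0 0;0.7 0 0 0 0;1 0 0 0 0;1 0 0 0 0;1 0 0 0 0;1 0 0 0 0;1 0 0 0 0;1 0 0 0 0;1 0 0 0 0' 80 && python3 - <<'E'
from h import *
s=ctrl.sense();r=s["eef_rot"];print(s["tool_pos"],2*np.degrees(np.arctan2(r[1],r[0])),s["contact_force"],s["ft_torque"])
E
```

```text
time_s: 4.7
tool_pos: [0.5055, 0.1249, 0.1146]
eef_rot: [1.426, 2.799, 0.0]
contact_force: [-1.7, -0.6, 5.9]
opening: 0.0171
grasp_force: 77.8
[0.50548465 0.12490496 0.11457475] 126.00819765086443 [-1.69617779 -0.61508502  5.86758735] [-0.14227581  0.37545262 -0.03299331]
```

```bash
python3 -m jog '1 0 0 -0.5 0;1 0 0 -1 0;1 0 0 -1.5 0;1 0 0 -3 0;1 0 0 -5 0;1 0 0 -7.5 0;1 0 0 -7.5 0;1 0 0 -7.5 0;1 0 0 -7.5 0;1 0 0 -7.5 0' && python3 - <<'E'
from h import *
s=ctrl.sense();r=s["eef_rot"];print(s["tool_pos"],2*np.degrees(np.arctan2(r[1],r[0])),s["contact_force"],s["ft_torque"],s["joint_pos"])
im,d,i=grab("wrist");w=im[:, :, ::-1]
im2,d2,i2=grab("side")
np.savez("s3.npz",im=im2,w=im,T=i["T"])
cv2.imwrite("pics/s3.png",np.hstack([cv2.resize(im2[170:320,240:400,::-1],None,fx=2.5,fy=2.5),cv2.resize(w[:375,80:480],None,fx=1,fy=1)]))
E
```

```text
time_s: 5.7
tool_pos: [0.5049, 0.1249, 0.1884]
eef_rot: [-1.426, -2.798, 0.001]
contact_force: [-0.4, 0.3, -2.2]
opening: 0.0167
grasp_force: 78.4
[0.50493707 0.12485984 0.18843312] -233.995986657931 [-0.42136089  0.3095568  -2.20059008] [-0.05006977 -0.02665702 -0.01560365] [ 8.56548045e-02  2.72888069e-01 -1.52404143e-01  1.14700987e+00
  1.63638719e-05  1.02806254e+00]
```

View pics/s3.png

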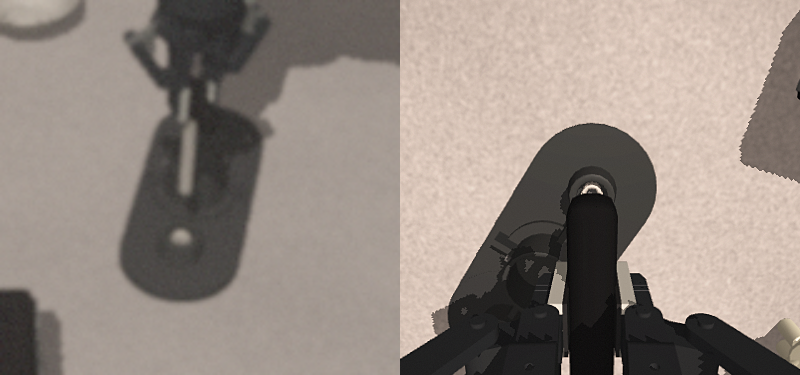

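The key is up and vertical, seen at side-crop (187,160), with the tight socket empty at side-crop (181,238). I'll carry it over to the loose screw and turn it 29.5° counter-clockwise onto that screw's flats.

```bash
python3 -m jog '1 -2 -1.3 0 -4;1 -4 -2.6 0 -8;1 -6 -3.9 0 -12;1 -8 -5.2 0 -16;1 -10 -6.5 0 -20;1 -12 -7.8 0 -24;1 -13.5 -8.7 0 -28;1 -14.3 -9.2 0 -29.5;1 -14.3 -9.2 0 -29.5;1 -14.3 -9.2 0 -29.5;1 -14.3 -9.2 0 -29.5' && python3 - <<'E'
from h import *
s=ctrl.sense();r=s["eef_rot"];a=2*np.arctan2(r[1],r[0]);d=np.array([.5142,-.0450])-s["tool_pos"][:2]
print(s["tool_pos"],np.degrees(a)%360,s["contact_force"],s["ft_torque"],s["joint_pos"][5])
print("shift cm",100*d@[np.cos(a),np.sin(a)],100*d@[np.sin(a),-np.cos(a)])
E
```

```text
time_s: 6.9
tool_pos: [0.5149, -0.0442, 0.1892]
eef_rot: [-0.667, -3.07, -0.0]
contact_force: [0.1, -0.4, -2.1]
opening: 0.0167
grasp_force: 78.3
[ 0.51490665 -0.04424795  0.18917207] 155.4969167630365 [ 0.07513102 -0.39078726 -2.1229037 ] [ 0.03610309 -0.00338515 -0.00941151] 0.18409873795000936
shift cm 0.03311027225821815 -0.0977402493891085
```

```bash
python3 -m jog '1 0 -0.1 1.5 0;1 0 -0.1 3 0;1 0 -0.1 4.5 0;1 0 -0.1 5.5 0;1 0 -0.1 5.9 0;1 0 -0.1 5.9 0;1 0 -0.1 5.9 0;1 0 -0.1 5.9 0' && python3 - <<'E'
from h import *
s=ctrl.sense();r=s["eef_rot"];a=2*np.arctan2(r[1],r[0]);d=np.array([.5142,-.0450])-s["tool_pos"][:2]
print(s["tool_pos"],np.degrees(a)%360,s["contact_force"],s["ft_torque"])
print("shift cm",100*d@[np.cos(a),np.sin(a)],100*d@[np.sin(a),-np.cos(a)])
E
```

```text
time_s: 7.7
tool_pos: [0.515, -0.0458, 0.1308]
eef_rot: [0.666, 3.069, -0.0]
contact_force: [-0.2, 0.2, -1.4]
opening: 0.0166
grasp_force: 78.3
[ 0.51499042 -0.04581457  0.13082731] 155.50754757574802 [-0.18929603  0.19664406 -1.40290969] [ 0.00046009  0.00377839 -0.00863272]
shift cm 0.10569952184944391 0.04135873394408722
```

```bash
python3 -m jog '1 0.1 0.04 0.1 0;1 0.1 0.04 0.2 0;1 0.1 0.04 0.3 0;1 0.1 0.04 0.4 0;1 0.1 0.04 0.5 0;1 0.1 0.04 0.5 0;1 0.1 0.04 0.5 0' && python3 -c "
from rig import ctrl;s=ctrl.sense();print(s['contact_force'],s['ft_torque'])"
```

```text
time_s: 8.4
tool_pos: [0.5139, -0.045, 0.1253]
eef_rot: [-0.666, -3.07, -0.0]
contact_force: [0.0, -0.4, -1.3]
opening: 0.0169
grasp_force: 78.3
[ 0.02475143 -0.42194401 -1.30386741] [-0.02773469  0.00696622 -0.02631866]
```

Tip is at about 28.7 mm with no contact yet, so I'll keep feeling downwards.

```bash
python3 -m jog '1 0 0 0.07 0;1 0 0 0.14 0;1 0 0 0.2 0;1 0 0 0.2 0' && python3 -c "
from rig import ctrl;s=ctrl.sense();print(s['contact_force'],s['ft_torque'])"; python3 -m jog '1 0 0 0.05 0;1 0 0 0.1 0;1 0 0 0.15 0;1 0 0 0.15 0' && python3 -c "
from rig import ctrl;s=ctrl.sense();print(s['contact_force'],s['ft_torque'])"
```

```text
time_s: 8.8
tool_pos: [0.5138, -0.045, 0.1232]
eef_rot: [-0.666, -3.07, 0.0]
contact_force: [0.7, -0.6, -1.4]
opening: 0.0168
grasp_force: 78.3
[ 0.66687991 -0.5579401  -1.38217027] [-0.02900939 -0.00589373  0.02283898]
time_s: 9.2
tool_pos: [0.5138, -0.045, 0.1217]
eef_rot: [-0.666, -3.07, 0.0]
contact_force: [-0.6, -0.8, -1.7]
opening: 0.0165
grasp_force: 78.3
[-0.64504988 -0.76341949 -1.68909143] [-0.12731794  0.09874183  0.00369126]
```

```bash
python3 -m jog '1 0 0 0.05 0;1 0 0 0.1 0;1 0 0 0.15 0;1 0 0 0.2 0;1 0 0 0.2 0' && python3 -c "
from rig import ctrl;s=ctrl.sense();print(s['contact_force'],s['ft_torque'])"
```

```text
time_s: 9.7
tool_pos: [0.5138, -0.045, 0.1197]
eef_rot: [-0.666, -3.07, 0.0]
contact_force: [-0.7, 0.2, -1.3]
opening: 0.0168
grasp_force: 78.3
[-0.68739314  0.21648308 -1.26752082] [-0.17120434  0.14632382  0.00797057]
```

```bash
python3 -m jog '1 0.01 -0.03 0 0;1 0.01 -0.03 0.05 0;1 0.01 -0.03 0.1 0;1 0.01 -0.03 0.15 0;1 0.01 -0.03 0.2 0;1 0.01 -0.03 0.2 0' && python3 -c "
from rig import ctrl;s=ctrl.sense();print(s['contact_force'],s['ft_torque'])"; python3 -m jog '1 0 0 0.05 0;1 0 0 0.1 0;1 0 0 0.15 0;1 0 0 0.15 0' && python3 -c "
from rig import ctrl;s=ctrl.sense();print(s['contact_force'],s['ft_torque'])"
```

```text
time_s: 10.3
tool_pos: [0.5137, -0.0452, 0.1177]
eef_rot: [-0.666, -3.07, -0.0]
contact_force: [-0.7, -0.6, -0.7]
opening: 0.0168
grasp_force: 78.3
[-0.73977371 -0.61757102 -0.69544727] [ 0.07607892 -0.01534207  0.02424317]
time_s: 10.7
tool_pos: [0.5136, -0.0452, 0.1162]
eef_rot: [-0.666, -3.07, -0.0]
contact_force: [0.4, 0.2, -1.8]
opening: 0.0169
grasp_force: 78.3
[ 0.39108052  0.15514976 -1.84013784] [-0.00843917  0.0361901  -0.03918505]
```

```bash
python3 -m jog '1 0 0 0.04 0;1 0 0 0.08 0;1 0 0 0.12 0;1 0 0 0.12 0' && python3 -c "
from rig import ctrl;s=ctrl.sense();print(s['contact_force'],s['ft_torque'])"; python3 -m jog '1 0 0 0.03 0;1 0 0 0.05 0;1 0 0 0.05 0' && python3 -c "
from rig import ctrl;s=ctrl.sense();print(s['contact_force'],s['ft_torque'])"
```

```text
time_s: 11.1
tool_pos: [0.5136, -0.0452, 0.115]
eef_rot: [-0.666, -3.07, 0.0]
contact_force: [0.8, 0.6, -1.2]
opening: 0.0168
grasp_force: 78.3
[ 0.75499567  0.63635427 -1.16820331] [ 0.00735647  0.02212235 -0.06578375]
time_s: 11.4
tool_pos: [0.5137, -0.0452, 0.1147]
eef_rot: [0.666, 3.07, -0.0]
contact_force: [-0.8, -0.3, -0.1]
opening: 0.0169
grasp_force: 78.6
[-0.83342564 -0.29255389 -0.10227202] [ 0.0205082   0.04850057 -0.00980622]
```

```bash
python3 -m jog '1 0 0 0.03 0;1 0 0 0.03 0;1 0 0 0.03 0' && python3 -c "
from rig import ctrl;s=ctrl.sense();print(s['contact_force'],s['ft_torque'],s['tool_pos'])"; python3 -m jog '1 0 0 0.03 0;1 0 0 0.03 0;1 0 0 0.03 0' && python3 -c "
from rig import ctrl;s=ctrl.sense();print(s['contact_force'],s['ft_torque'],s['tool_pos'])"
```

```text
time_s: 11.7
tool_pos: [0.5138, -0.0453, 0.1145]
eef_rot: [0.666, 3.07, -0.0]
contact_force: [-0.4, 0.4, 5.5]
opening: 0.0167
grasp_force: 79.1
[-0.36965369  0.44271838  5.45147044] [-0.01773084  0.21432369 -0.01967567] [ 0.51382779 -0.04525772  0.11449672]
time_s: 12.0
tool_pos: [0.5139, -0.0453, 0.1144]
eef_rot: [0.666, 3.069, -0.0]
contact_force: [-2.3, -0.1, 7.6]
opening: 0.0165
grasp_force: 79.9
[-2.32991918 -0.08570818  7.63725101] [0.05614194 0.43396329 0.00444552] [ 0.51393416 -0.04529565  0.11439817]
```

The floor was reached at TCP z=0.1145, the predicted seated height, and the force rose to about 7 N, so the key is home. I'll ease the push and start turning.

```bash
python3 -m jog '1 0 0 -0.02 0;1 0 0 -0.02 3;1 0 0 -0.02 6;1 0 0 -0.02 9;1 0 0 -0.02 12;1 0 0 -0.02 15;1 0 0 -0.02 18;1 0 0 -0.02 20;1 0 0 -0.02 20' && python3 -c "
from rig import ctrl;s=ctrl.sense();print(s['contact_force'],s['ft_torque'],s['tool_pos'],s['joint_pos'][5])"
```

```text
time_s: 12.9
tool_pos: [0.514, -0.0452, 0.1145]
eef_rot: [1.191, 2.906, 0.001]
contact_force: [-0.7, 1.0, 5.5]
opening: 0.0169
grasp_force: 79.5
[-0.69299108  1.04709962  5.48344753] [0.1876146  0.05485212 0.02588724] [ 0.51399178 -0.04518326  0.114484  ] 0.5318606163925308
```

```bash
python3 -m jog '1 0 0 0 2;1 0 0 0 4;1 0 0 0 6;1 0 0 0 8' && python3 -c "
from rig import ctrl;s=ctrl.sense();print(s['contact_force'],s['ft_torque'],s['tool_pos'],s['joint_pos'][5])"; python3 -m jog '1 0 0 0 1.5;1 0 0 0 3;1 0 0 0 4' && python3 -c "
from rig import ctrl;s=ctrl.sense();print(s['contact_force'],s['ft_torque'],s['tool_pos'],s['joint_pos'][5])"
```

```text
time_s: 13.3
tool_pos: [0.514, -0.0452, 0.1145]
eef_rot: [1.391, 2.816, 0.001]
contact_force: [0.3, 0.7, 5.3]
opening: 0.0171
grasp_force: 79.4
[0.26610584 0.70938093 5.33711103] [ 0.24225858 -0.10318724  0.1355202 ] [ 0.51404993 -0.04516172  0.11446327] 0.6715932108645736
time_s: 13.6
tool_pos: [0.5141, -0.0452, 0.1145]
eef_rot: [1.488, 2.766, 0.001]
contact_force: [0.3, 0.7, 5.3]
opening: 0.0169
grasp_force: 79.4
[0.28778165 0.65744298 5.25565361] [ 0.29371357 -0.09544189  0.07783462] [ 0.51409315 -0.04515408  0.11447772] 0.7409709137865116
```

```bash
q(){ python3 -c "
from rig import ctrl;s=ctrl.sense();print(s['ft_torque'],s['contact_force'][2],s['joint_pos'][5])"; }
python3 -m jog '1 0 0 0 1.5;1 0 0 0 3' >/dev/null; q; python3 -m jog '1 0 0 0 0' >/dev/null; q
python3 -m jog '1 0 0 0 1;1 0 0 0 2' >/dev/null; q; python3 -m jog '1 0 0 0 0' >/dev/null; q
```

```text
[ 0.30771784 -0.20819557  0.08934929] 5.696335544700406 0.7933900380967809
[ 0.30128383 -0.14283709  0.04853469] 5.661053672688086 0.793289197811049
[ 0.23608916 -0.19097075  0.14046658] 4.6474850218394215 0.82795145346039
[ 0.27754198 -0.1710876   0.09345275] 4.880575941040603 0.8278495761118773
```

```bash
q(){ python3 -c "
from rig import ctrl;s=ctrl.sense();print(s['ft_torque'][2],s['contact_force'][2],s['joint_pos'][5])"; }
python3 -m jog '1 0 0 0 1;1 0 0 0 2;1 0 0 0 2' >/dev/null; q; python3 -m jog '1 0 0 0 0' >/dev/null; q
python3 -m jog '1 0 0 0 1;1 0 0 0 2;1 0 0 0 2' >/dev/null; q; python3 -m jog '1 0 0 0 0' >/dev/null; q
```

```text
0.10200903131163447 4.985659411024216 0.8627896400084377
0.06296304396204673 5.055295274089187 0.8622057702719215
0.10500269293471248 5.242727181641323 0.8978605141273663
0.06640937850670448 4.429549962091549 0.8972535170043809
```

```bash
q(){ python3 -c "
from rig import ctrl;s=ctrl.sense();print(s['ft_torque'][2],s['contact_force'][2],s['joint_pos'][5])"; }
python3 -m jog '1 0 0 0 1;1 0 0 0 2;1 0 0 0 2' >/dev/null; q; python3 -m jog '1 0 0 0 0' >/dev/null; q
python3 -m jog '1 0 0 0 1;1 0 0 0 2;1 0 0 0 2' >/dev/null; q; python3 -m jog '1 0 0 0 0' >/dev/null; q
```

```text
0.10405352309172616 4.534610682302555 0.9327778821773295
0.15520542965832876 5.717161850735133 0.9321911418189037
0.0779437579542129 5.5931709169421335 0.9677434636904501
0.0749662808264487 5.757370943804708 0.9671826113935011
```

Turned about 45° and the torque is still only running friction, around 0.08 N m. I'll go on in 2° steps.

```bash
q(){ python3 -c "
from rig import ctrl;s=ctrl.sense();print(s['ft_torque'][2],s['contact_force'][2],s['joint_pos'][5])"; }
python3 -m jog '1 0 0 0 1;1 0 0 0 2;1 0 0 0 2' >/dev/null; q; python3 -m jog '1 0 0 0 0' >/dev/null; q
python3 -m jog '1 0 0 0 1;1 0 0 0 2;1 0 0 0 2' >/dev/null; q; python3 -m jog '1 0 0 0 0' >/dev/null; q
```

```text
0.08550321059506255 4.681113966415521 1.0026665775720673
0.08678091751607425 4.861012763879143 1.0020820200767653
0.0953443276666564 5.632315109854008 1.0375958252732203
0.043061826646847205 4.373763861056981 1.037070792281041
```

```bash
q(){ python3 -c "
from rig import ctrl;s=ctrl.sense();print(s['ft_torque'][2],s['contact_force'][2],s['joint_pos'][5])"; }
python3 -m jog '1 0 0 0 1;1 0 0 0 2;1 0 0 0 2' >/dev/null; q; python3 -m jog '1 0 0 0 0' >/dev/null; q
```

```text
0.11669953030845173 4.689632591133328 1.0725262029446783
0.07136477335025354 5.22778135198988 1.0719442347298707
```

```bash
q(){ python3 -c "
from rig import ctrl;s=ctrl.sense();print(s['ft_torque'][2],s['contact_force'][2],s['joint_pos'][5])"; }
python3 -m jog '1 0 0 0 1;1 0 0 0 2;1 0 0 0 2' >/dev/null; q; python3 -m jog '1 0 0 0 0' >/dev/null; q
python3 -m jog '1 0 0 0 1;1 0 0 0 2;1 0 0 0 2' >/dev/null; q; python3 -m jog '1 0 0 0 0' >/dev/null; q
```

```text
0.021292476291024792 4.819587004332606 1.1074497680682294
0.0639606268872675 5.310654092599348 1.1069069243266685
0.06866788511017384 4.813564321625833 1.1424736605496064
0.060524813541501334 4.623446837520726 1.1418922026344893
```

```bash
q(){ python3 -c "
from rig import ctrl;s=ctrl.sense();print(s['ft_torque'][2],s['contact_force'][2],s['joint_pos'][5],s['time_s'])"; }
python3 -m jog '1 0 0 0 1;1 0 0 0 2;1 0 0 0 2' >/dev/null; q; python3 -m jog '1 0 0 0 0' >/dev/null; q
```

```text
0.08027124475364952 4.846623548548414 1.1773676142523788 18.1
0.094310402797496 5.377292400444546 1.1768350250118662 18.2
```

```bash
q(){ python3 -c "
from rig import ctrl;s=ctrl.sense();print(s['ft_torque'][2],s['contact_force'][2],s['joint_pos'][5],s['time_s'])"; }
python3 -m jog '1 0 0 0 1;1 0 0 0 2;1 0 0 0 2' >/dev/null; q; python3 -m jog '1 0 0 0 0' >/dev/null; q
```

```text
0.13657337236516182 5.279262467169027 1.212413311396254 18.5
0.0894300280057493 5.205471104531988 1.211821411537348 18.6
```

```bash
q(){ python3 -c "
from rig import ctrl;s=ctrl.sense();print(s['ft_torque'][2],s['contact_force'][2],s['joint_pos'][5],s['time_s'])"; }
python3 -m jog '1 0 0 0 1;1 0 0 0 2;1 0 0 0 2' >/dev/null; q; python3 -m jog '1 0 0 0 0' >/dev/null; q
```

```text
0.057799527117871036 5.5454465714897125 1.2472761514214508 18.9
0.08207532782378447 4.619363018339785 1.2466928836348896 19.0
```

```bash
q(){ python3 -c "
from rig import ctrl;s=ctrl.sense();print(s['ft_torque'][2],s['contact_force'][2],s['joint_pos'][5],s['opening'],s['time_s'])"; }
python3 -m jog '1 0 0 0 1;1 0 0 0 2;1 0 0 0 2' >/dev/null; q; python3 -m jog '1 0 0 0 0' >/dev/null; q
```

```text
0.24451959354606928 4.897711066546462 1.2820733227582612 0.0170013277152347 19.3
0.2065294073952788 4.482748130737084 1.2815132387426895 0.016758804439428798 19.4
```

```bash
q(){ python3 -c "
from rig import ctrl;s=ctrl.sense();print(s['ft_torque'][2],s['contact_force'][2],s['joint_pos'][5],s['opening'],s['time_s'])"; }
python3 -m jog '1 0 0 0 1;1 0 0 0 2;1 0 0 0 2' >/dev/null; q; python3 -m jog '1 0 0 0 0' >/dev/null; q
```

```text
0.3517483677571071 4.886776804139706 1.316732083155717 0.016857292402411753 19.7
0.3188111795868922 4.792600396561347 1.3160772319857672 0.016898853284156717 19.8
```

The torque now climbs at the stated rate and sits at about 0.32 N m, which is snug. I'll stop, ease the grip and release.

```bash
python3 -m jog '1 0 0 0 0;1 0 0 0 0;1 0 0 0 0' 20; python3 -m jog '0.5 0 0 0 0;0.5 0 0 0 0;0.2 0 0 0 0;0 0 0 0 0;0 0 0 0 0;-0.5 0 0 0 0;-1 0 0 0 0;-1 0 0 0 0;-1 0 0 0 0;-1 0 0 0 0'
python3 -c "
from rig import ctrl;s=ctrl.sense();print(s['contact_force'],s['ft_torque'])"
```

```text
time_s: 20.1
tool_pos: [0.5143, -0.0452, 0.1145]
eef_rot: [2.211, 2.231, 0.002]
contact_force: [2.5, 1.5, 5.2]
opening: 0.0171
grasp_force: 79.3
time_s: 21.1
tool_pos: [0.5137, -0.0452, 0.1142]
eef_rot: [2.212, 2.231, -0.0]
contact_force: [0.4, -0.1, 0.0]
opening: 0.0853
grasp_force: 0.0
[ 0.42489459 -0.09591041  0.02672224] [0.02880106 0.00310882 0.02540457]
```

```bash
python3 -m jog '-1 0 0 -1 0;-1 0 0 -2 0;-1 0 0 -4 0;-1 0 0 -7 0;-1 0 0 -10 0;-1 -3 0 -12 0;-1 -7 0 -12 0;-1 -7 0 -12 0;-1 -7 0 -12 0;-1 -7 0 -12 0'
python3 - <<'E'
from h import *
im,d,i=grab("wrist"); s2,_,si=grab("side"); t,_,ti=grab("top")
f=proj(si,[.514,-.045,.08])[0].astype(int)
c=lambda im,y,x,h,w,k:cv2.resize(im[y:y+h,x:x+w,::-1],None,fx=k,fy=k,interpolation=cv2.INTER_CUBIC)
a=c(s2,f[1]-75,f[0]-80,150,160,2.5); b=cv2.resize(im[...,::-1],(400,300)); e=np.vstack([b,np.zeros((75,400,3),np.uint8)])
cv2.imwrite("pics/end.png",np.vstack([np.hstack([a,e]),cv2.resize(cv2.hconcat([t[120:300,30:470,::-1]]),(540,220)) if False else np.zeros((1,800,3),np.uint8)]))
print(f)
E
```

```text
time_s: 22.1
tool_pos: [0.5141, -0.1147, 0.2345]
eef_rot: [-2.211, -2.231, -0.0]
contact_force: [-0.5, 0.4, -0.1]
opening: 0.0855
grasp_force: 0.0
[324 206]
```

View pics/end.png

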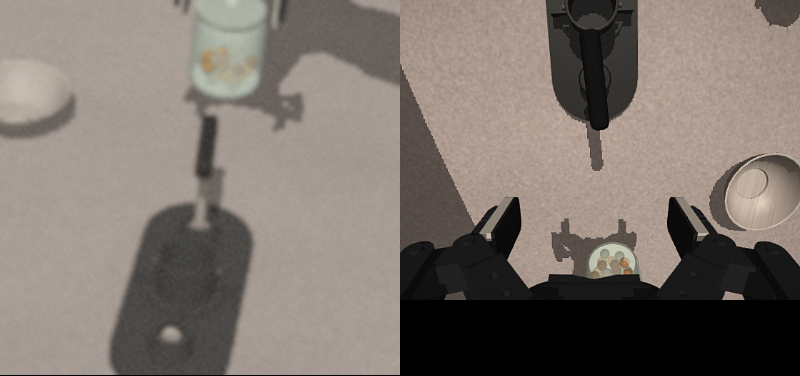

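The key stands upright in the loose screw (side-crop (205,150), wrist view (593,80)). The tight socket is empty and the gripper is clear, so I'm handing in.

```bash
python3 -c "
from rig import ctrl;print(ctrl.sign_off())"
```

```text
the job is handed in; nothing more can be done
None
```

The key was felt home in the loose screw, the screw was turned clockwise to about 0.32 N m (snug is 0.2 to 0.4), and the key was left standing upright and released; the job was handed in at about 22 s, with no verdict returned.

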